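# Set the saw guide's length stop to the sample block

## Robot

A 6-joint arm with a two-finger parallel gripper is mounted at the origin on a cart in front of the work surface, level with it; the furniture and walls round the work are solid. World frame = base frame: x ahead of the robot, y to its left, z up, the work surface at z = 0. Lengths are in m, angles in rad, forces in N, time in s.
With the tool pointing down it reaches from about 0.375 to 0.9 m from the base axis. Payload 3.1 kg.
Tool frame: the origin (TCP) lies midway between the tips of the shut fingers; the grasp point (between the pads) lies 19 mm behind it; z points along the fingers, y is the line along which they close (so a half turn about z gives the same grasp; the last joint's range is limited). The gripper opens to 85 mm and grips with 20 to 120 N. Pads are 22 mm wide; open, the fingers measure 114 mm over their backs; the gripper's body (76 mm by 85 mm) begins 54 mm behind the grasp point. The pads swing forward as they close: fully open they stand 13 mm farther back than shut.
Start: joints at [-1.343, 0.527, 1.433, -0, 1.181, -0.178], TCP at [0.247, -0.574, 0.231] pointing down, gripper open.
Joint ranges: [-3.08, 3.08], [-0.75, 2.2], [0.22, 2.44], [-1.43, 4.57], [0, 2.65], [-2.85, 2.85]. Speed limits (rad/s): [2.79, 2.79, 3.14, 3.14, 3.14, 3.14].

## Interface

Orientations are given as a unit quaternion [x, y, z, w].
In Python, from station import manip gives the robot as it stands.
- The arm moves only by the tool step_arm, never from a script. Its argument "targets" is text: rows parted by semicolons, each of 4 numbers parted by spaces: the shift along the tool's x, y, z in mm, then the turn about the tool's z in degrees. A call has 1 to 12 rows; each row is the pose to reach, as a shift and turn from the pose commanded when the call began, along the tool's axes at that moment; what a row does not reach only later rows make up. A row lasts 1/10 s, in which the tool goes at most 50 mm and 8.59 degrees, less where a joint would pass 70% of its speed; a pose out of reach is approached as far as the arm can. A call with a gripper value outside its range is refused whole. "gripper" is the closure, from 0 (fully open) to 1 (shut), set as the call begins (left out, the last holds). The fingers move at their own pace and stop on an object; "squeeze" is the grip in N (left out, the last holds). Time passes only in rows, so rows that repeat a pose let the fingers close. It gives the time, the measured TCP pose, the force, the opening and the grip force at its end, in the units of the state.
- manip.sense(): the state, without advancing time (a new reading comes with each control period).
- manip.snapshot(name): name is "side" or "top"; returns the picture (420x560x3 uint8, red, green, blue); there is no depth.
- manip.get_calibration(name): a dict with "fov_y" (degrees; the focal length in pixels is half the picture's height over the tangent of half this angle, whatever the lens; pixels are square), "cx", "cy" (the principal point, pixels), "k1" (the pictures are not rectified: a ray, as slopes to the right and down, at radius r is drawn at 1 + k1 r^2 times it, then the intrinsics apply), "extrinsics" (4x4, takes a point from camera to world coordinates). Camera axes: x right, y down, z forward; pixel columns grow to the right and rows downward; lengths in m; the calibration is good to about 2 mm. A picture is of the moment at which its call begins. get_calibration takes no time and is no camera call.
- manip.sign_off(): hands the job in; it is judged then, once.
Trained networks look in the newest picture that a camera, given by its name, has taken for a name from the list of things; names that differ only in an ending like _2 or _b are one class to them, and where a whole thing is asked for, a point or a joint stands for the part that bears it (a point fixed in the world has none). Each returns a list of dicts, best first, with "p" (0 to 1); they miss things now and then, are a little off and sometimes report something else, mostly with a low value. They report only what shows in the picture. A call takes as long as a camera call.
- manip.recognise(camera, query): "position" ([column, row] in pixels, amid what is visible of it).
- manip.masks_of(camera, query): "pixels" (420x560 bool, what is visible of it) and "position" ([column, row] in pixels, amid what is visible of it).
- manip.mark_of(camera, query): "position" ([column, row] in pixels: a listed point, or the origin of a listed thing).
The state is a dict: "t": time; "q": joint angles; "qd": joint speeds; "tau": joint torques, N m; "tcp_pos": TCP position; "tool_rot": TCP orientation; "force": force on the tool from outside, world axes, zero at the start; "ft_torque": the same for the moment, N m; "finger_gap": opening from 0.0 (shut) to 1.0 (fully open); "gripper_force": force on a finger pad.
Only numpy, scipy, OpenCV 4.12 (cv2) and the standard library are available. Lean on these libraries where they do the work, as an engineer would, in place of code of your own. Each camera call takes 0.05 s, during which the arm holds its last target. There are 200 camera calls.

## Task

Set the length stop of the saw guide to the sample block that lies on it: loosen the stop's clamp knob (anticlockwise), slide the stop along the fence so that it pushes the block home against the saw blade with no gap at either end, then turn the knob back until it is fully tight, so that the stop stays there. Leave the small offcut, the tape roll and the carved disc where they are.

Things in the scene. Friction and masses are not known exactly. Their poses are not given: they have to be found in the camera images.
- saw_guide: Saw guide fixed to the bench: pale wooden board 125 x 270 mm, top 16 mm above the bench, with a brown fence along its far edge that carries an aluminium track (track top 56 mm up). Origin: centre of the underside. x points away from the robot to the fence (fence front face at x = 35, back at 63 mm); y runs along the fence to the left, to the saw standing across the board at y = 95 mm; z up.
- blade_face (a point): Point on the side of the saw blade that the block's left end is to touch, at x = 10, y = 94.25 mm of saw_guide, 25 mm above the bench. The steel blade is fixed, 1.5 mm thick, square across y; its brass back reaches 72 mm above the bench, its round wooden handle (up to 79 mm) points to the robot, to x = -186 mm of saw_guide.
- stop_face (a point): Point on the stop's front face, the flat side that looks along +y of saw_guide at the block and the blade, 25 mm above the bench. The face stays parallel to the blade.
- stop_back (a point): Point on the back (-y side) of the stop's hanging aluminium plate, 58 mm above the bench, at x = -6 mm of saw_guide: push here toward the blade, clear of the knob. The plate is 10 mm thick, 50 mm wide (x = -17 to 33 mm of saw_guide) and spans 18.5 to 70 mm above the bench; behind it, in front of the fence, is free space.
- knob_grip (a point): Centre of the black clamp knob's wing, on its upright axis, 93.5 mm above the bench, on the stop's saddle over the track (x = 49 mm of saw_guide, 17 mm behind stop_face). The wing is a bar 13 mm thick (16 at its round ends), 68 mm long, 81.5 to 105.5 mm above the bench; below it a hub 24 mm across and the saddle, top at 70 mm. Grip it across the 13 mm.
- stop (a joint): Place of the stop on the track, m; grows away from the blade. Clear distance from stop_face to the blade = 0.100 + this value; range -0.035 to 0.070, start 0.015 to 0.05. Clamped it holds against 25 N; freed it slides with about 3 N and stays where it is left.
- clamp_knob (a joint): Angle of the clamp knob, rad: 0 = fully tight (end stop), wing along y of saw_guide; positive = turned anticlockwise seen from above, looser, up to an end stop at 1.4. The wing lies at this angle from saw_guide's y. Below 0.6 the clamp grips more and more; above 0.6 the stop is free. It stays where it is left; turning takes 0.1 to 0.25 N m. Starts at 0 to 0.1.
- sample_block: The sample: a loose red-brown hardwood block 50 x 85 x 18 mm, about 60 g, flat on the board between stop and blade, its 85 mm (own y) along the fence. Origin: centre of the underside. Starts 8 to 20 mm from the blade, 3 to 10 mm from the fence, up to 0.06 rad askew. Home, its origin is at y = 52 mm of saw_guide and joint stop reads -0.015. It need not touch the fence.
- short_offcut: Bystander: a small loose hardwood offcut 28 x 60 x 22 mm on the bench behind the saw. Origin: centre of the underside.
- tape_roll: Bystander: a small loose roll of paper tape lying flat, 57 mm across, 19 mm high, on the bench behind the fence. Origin: centre of the underside.
- carved_disc: Bystander: a loose carved disc with a hole, 40 mm across, 11 mm high, on the bench behind the guide's right end. Origin: centre of the underside.

How it is judged:
On the way, in this order (a step that is already met when the one before it is completed fails the run):
1. the clamp knob is loosened, so that the stop is free (value of joint clamp_knob above 0.5 rad), for 0.1 s.
2. the stop has pushed the block home against the blade (value of joint stop below -0.0125 m and y of sample_block in the frame of saw_guide above 0.049 m), for 0.1 s.
At the end, for the whole second after the job is handed in: The knob is tight (within 0.2 rad of its tight end), the stop's face is 85 mm from the blade (at most 2.5 mm more), and the block lies flat and square (within 0.05 rad) between blade and stop, on the board, at rest; gaps add up to under 2.5 mm (all of step 2 and value of joint clamp_knob below 0.2 rad and value of joint stop above -0.018 m and y of sample_block in the frame of saw_guide below 0.0545 m and x of sample_block in the frame of saw_guide between -0.012 and 0.012 m and z of sample_block in the frame of saw_guide below 0.019 m and angle between the y axis of sample_block and the y axis of saw_guide, either way round below 0.05 rad and angle between the z axis of sample_block and the z axis of saw_guide, either way round below 0.05 rad and linear speed of sample_block below 0.01 m/s and velocity of joint stop below 0.005 m/s); the robot touches nothing.
It fails at once if the offcut, the tape roll or the carved disc is shifted by more than 20 mm (distance of any of short_offcut, tape_roll, carved_disc from where it was at the start of the episode above 0.02 m).
It also fails if it takes over 69 s, if anything falls off the work surface, if the arm or the gripper's body presses on something with over 40 N, if the wrist force passes 120 N, or if a joint passes its speed limit or range.

## Working session

There is one attempt and no reset: what is moved stays moved. The work goes in short steps, Python scripts to look and compute and a tool call to move; the robot and the scene stay as the last step left them, time stands still between calls to the robot, and variables do not carry over. Pictures are saved under pics/ and viewed, at most 10 in all, crops included, and the job is handed in when it is done.

Besides the shell and the picture viewer there is one more tool, called after "Request:" as a command line: name --argument value ..., lists and objects as JSON in quotes. step_arm: Moves the arm, as the interface text tells. Its arguments: {"type":"object","properties":{"targets":{"type":"string"},"gripper":{"type":"number"},"squeeze":{"type":"number"}},"required":["targets"]}

```bash
mkdir -p pics; cat > h.py <<'E'
import numpy as np, cv2
from station import manip
from scipy.spatial.transform import Rotation as R
def ray(cam,px):
    c=manip.get_calibration(cam); f=210/np.tan(np.radians(c["fov_y"])/2)
    d=np.array([(px[0]-c["cx"])/f,(px[1]-c["cy"])/f]); u=d.copy()
    for _ in range(20): u=d/(1+c["k1"]*(u@u))
    E=np.array(c["extrinsics"]); v=E[:3,:3]@np.r_[u,1]; return E[:3,3],v/np.linalg.norm(v)
def atz(cam,px,z):
    o,v=ray(cam,px); return o+v*(z-o[2])/v[2]
def tri(p1,p2,c1="side",c2="top"):
    o1,v1=ray(c1,p1);o2,v2=ray(c2,p2)
    s=np.linalg.lstsq(np.c_[v1,-v2],o2-o1,rcond=None)[0]
    a=o1+s[0]*v1;b=o2+s[1]*v2; return (a+b)/2,np.linalg.norm(a-b)
def proj(cam,P):
    c=manip.get_calibration(cam); f=210/np.tan(np.radians(c["fov_y"])/2)
    E=np.array(c["extrinsics"]); q=E[:3,:3].T@(np.array(P)-E[:3,3]); u=q[:2]/q[2]
    return u*(1+c["k1"]*(u@u))*f+[c["cx"],c["cy"]]
def save(cam,n):
    im=manip.snapshot(cam); cv2.imwrite(f"pics/{n}.png",im[:,:,::-1]); return im
E
python3 - <<'E'
from h import *
np.set_printoptions(precision=4,suppress=True)
save("side","s0");save("top","t0")
for c in("side","top"):
    print(c,np.array(manip.get_calibration(c)["extrinsics"])[:3,3])
P={}
for n in["saw_guide","blade_face","stop_face","stop_back","knob_grip","sample_block","short_offcut","tape_roll","carved_disc"]:
    for c in("side","top"):
        r=manip.mark_of(c,n); P[c]=r[0]["position"] if r else None
        print(n,c,[(np.round(k["position"],1),round(k["p"],2)) for k in r[:2]])
    if P["side"] is not None and P["top"] is not None: print("   ",tri(P["side"],P["top"]))
print(manip.sense()["tool_rot"],manip.sense()["t"])
E
```

```text
side [0.468  0.64   0.6051]
top [ 0.4811 -0.0758  0.9644]
saw_guide side [(array([302.5, 220.6]), 0.8)]
saw_guide top [(array([283.3, 254. ]), 0.9)]
    (array([ 0.4849, -0.0982,  0.0095]), np.float64(0.0013744957351120427))
blade_face side [(array([282.3, 242.3]), 0.78)]
blade_face top [(array([236.1, 239.2]), 0.78)]
    (array([ 0.5142, -0.0114,  0.0288]), np.float64(0.008205661118325436))
stop_face side [(array([303.2, 199.4]), 0.71)]
stop_face top [(array([313.3, 251.7]), 0.78)]
    (array([ 0.4877, -0.153 ,  0.0197]), np.float64(0.0026765706124425243))
stop_back side [(array([313.2, 184. ]), 0.87)]
stop_back top [(array([318.9, 263.2]), 0.64)]
    (array([ 0.468 , -0.1603,  0.0528]), np.float64(0.0011199942743352553))
knob_grip side [(array([285.8, 161.6]), 0.76), (array([240. , 290.7]), 0.42)]
knob_grip top [(array([327. , 230.4]), 0.93)]
    (array([ 0.5232, -0.1696,  0.0971]), np.float64(0.0026938516435691126))
sample_block side [(array([297.1, 230.8]), 0.71), (array([302.4, 222.8]), 0.32)]
sample_block top [(array([266.3, 247.9]), 0.59)]
    (array([ 0.4948, -0.0665,  0.0101]), np.float64(0.0006128171997981513))
short_offcut side [(array([242.3, 290.7]), 0.79)]
short_offcut top [(array([187.9, 197.5]), 0.71)]
    (array([0.5835, 0.0818, 0.0006]), np.float64(0.009783683837710768))
tape_roll side [(array([226.9, 238.1]), 0.75)]
tape_roll top [(array([259. , 178.2]), 0.77)]
    (array([ 0.6265, -0.0511, -0.0016]), np.float64(0.0011331327465496528))
carved_disc side [(array([240.6, 183.5]), 0.59)]
carved_disc top [(array([352.1, 184. ]), 0.71)]
    (array([ 0.6206, -0.2264,  0.0023]), np.float64(0.006412880015701584))
[ 0.9794  0.202  -0.      0.    ] 1.0
```

```bash
python3 - <<'E'
import cv2
a=cv2.imread("pics/t0.png");b=cv2.imread("pics/s0.png")
cv2.imwrite("pics/tc.png",cv2.resize(a[150:350,170:430],None,fx=3,fy=3,interpolation=2))
cv2.imwrite("pics/sc.png",cv2.resize(b[120:320,190:450],None,fx=3,fy=3,interpolation=2))
E
```

```text
(no output)
```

View pics/tc.png

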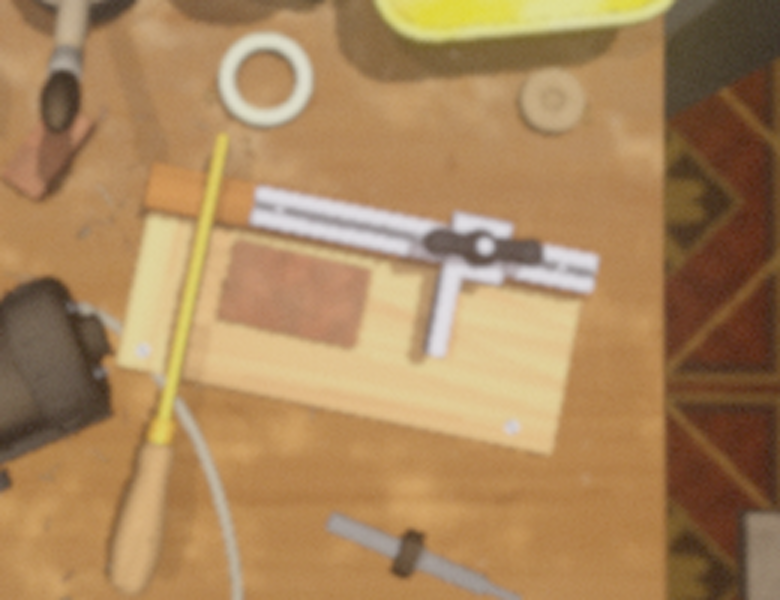

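View pics/sc.png

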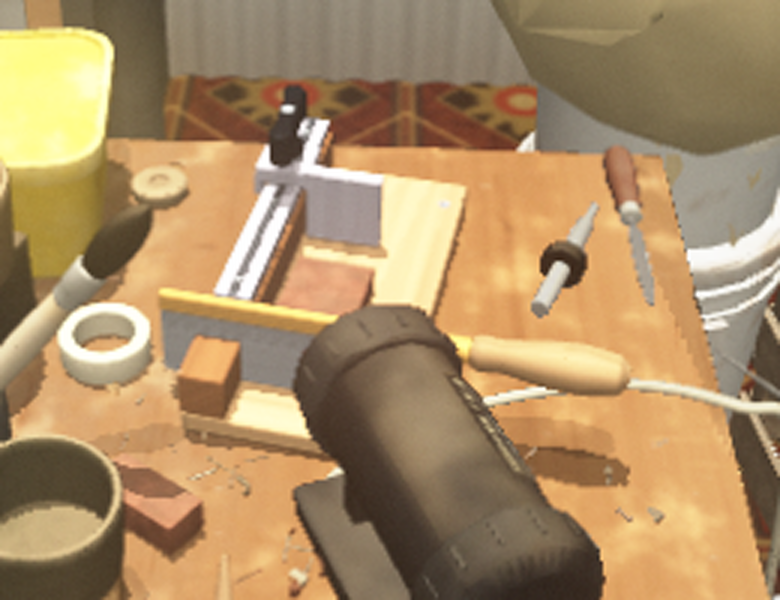

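The top crop shows the guide turned about 11° with its board's near corners at full-picture pixels (209,272) and (354,301). The knob is at (331,232), its wing nearly along the track. The saw back is yellow, and the block lies between. The side view agrees.

```bash
python3 - <<'E'
from h import *
np.set_printoptions(precision=4,suppress=True)
A=lambda x,y:(170+x/3-.33,150+y/3-.33)
L=atz("top",A(118,365),.016);Rr=atz("top",A(552,453),.016)
d=L-Rr; print("len",np.linalg.norm(d)); yaw=np.arctan2(-d[0],d[1]); print("yaw",yaw)
M=R.from_euler('z',yaw).as_matrix(); c=(L+Rr)/2+M@[.0625,0,0]; c[2]=0
print("guide",c)
for n,px,z in[("sawtip",A(222,137),.072),("sawferr",A(160,435),.072),("bladeback",A(190,290),.072),("knob",A(485,246),.105),("wingL",A(425,241),.105),("wingR",A(543,251),.105),("plateNear L",A(430,355),.07),("plate nearR",A(446,355),.07),("trackFarL",A(256,187),.056),("trackNearR",A(595,292),.056)]:
    print(n,atz("top",px,z),"g",M.T@(atz("top",px,z)-c))
for q,p in(("knob",(.5232,-.1696,.0971)),("back",(.468,-.1603,.0528)),("blade",(.5142,-.0114,.0288)),("face",(.4877,-.153,.0197)),("block",(.4948,-.0665,.0101))): print(q,M.T@(np.array(p)-c))
for n,z in(("sample_block",.034),("knob_grip",.1)):
    r=manip.masks_of("top",n); m=r[0]["pixels"].astype(np.uint8)
    p=np.argwhere(m)[:,::-1]; P=np.array([(M.T@(atz("top",k,z)-c))[:2]*1000 for k in p],np.float32)
    print(n,len(p),cv2.minAreaRect(P))
for n in("side","top"): print(n,proj(n,c+M@[.049,-.07,.0935]))
E
```

```text
len 0.27012047169730635
yaw -0.1873951482303925
guide [ 0.4873 -0.1063  0.    ]
sawtip [ 0.5855 -0.0265  0.072 ] g [0.0816 0.0967 0.072 ]
sawferr [0.4131 0.0064 0.072 ] g [-0.0939  0.0969  0.072 ]
bladeback [ 0.4963 -0.0094  0.072 ] g [-0.0092  0.097   0.072 ]
knob [ 0.5221 -0.176   0.105 ] g [ 0.0472 -0.0619  0.105 ]
wingL [ 0.5245 -0.1425  0.105 ] g [ 0.0434 -0.0286  0.105 ]
wingR [ 0.5197 -0.2083  0.105 ] g [ 0.0509 -0.0941  0.105 ]
plateNear L [ 0.4604 -0.1485  0.07  ] g [-0.0185 -0.0464  0.07  ]
plate nearR [ 0.4605 -0.1577  0.07  ] g [-0.0167 -0.0555  0.07  ]
trackFarL [ 0.5578 -0.0462  0.056 ] g [0.0581 0.0723 0.056 ]
trackNearR [ 0.4981 -0.2463  0.056 ] g [ 0.0368 -0.1355  0.056 ]
knob [ 0.0471 -0.0555  0.0971]
back [-0.0089 -0.0566  0.0528]
blade [0.0088 0.0983 0.0288]
face [ 0.0091 -0.0458  0.0197]
block [-0.      0.0405  0.0101]
sample_block 1311 ((1.197042465209961, 36.7288703918457), (86.85576629638672, 52.296382904052734), 88.87232971191406)
knob_grip 419 ((45.981712341308594, -62.13391876220703), (22.31221580505371, 67.98854064941406), 7.5649237632751465)
side [286.0305 159.1977]
top [335.4222 231.903 ]
```

Request:
step_arm --targets "410 -256 0 -62;410 -256 0 -62;410 -256 0 -62;410 -256 0 -62;410 -256 0 -62;410 -256 0 -62;410 -256 0 -62;410 -256 0 -62;410 -256 0 -62;410 -256 0 -62;410 -256 40 -62;410 -256 70 -62" --gripper 0 --squeeze 60

```text
t: 2.3
tcp_pos: [0.5237, -0.1753, 0.1609]
tool_rot: [0.734, 0.679, 0.0, 0.001]
force: [-0.6, -0.4, 0.0]
finger_gap: 0.999
gripper_force: 0.0
```

```bash
python3 - <<'E'
from h import *
np.set_printoptions(precision=4,suppress=True)
b=save("side","s1")
cv2.imwrite("pics/sc1.png",cv2.resize(b[90:290,190:450,::-1],None,fx=3,fy=3,interpolation=2))
s=manip.sense(); print(s["q"],s["tcp_pos"],R.from_quat(s["tool_rot"]).as_matrix(),proj("side",s["tcp_pos"]))
r=manip.mark_of("side","knob_grip");print(r[:2]); print(atz("side",r[0]["position"],.0935))
E
```

```text
[-0.5268  0.531   1.6925 -0.0001  0.9267 -0.4466] [ 0.5201 -0.1741  0.156 ] [[ 0.08    0.9968 -0.0075]
 [ 0.9968 -0.08    0.0043]
 [ 0.0037 -0.0078 -1.    ]] [286.7379 133.7479]
[{'position': [286.1, 160.3], 'p': 0.69}]
[ 0.522  -0.1802  0.0935]
```

View pics/sc1.png

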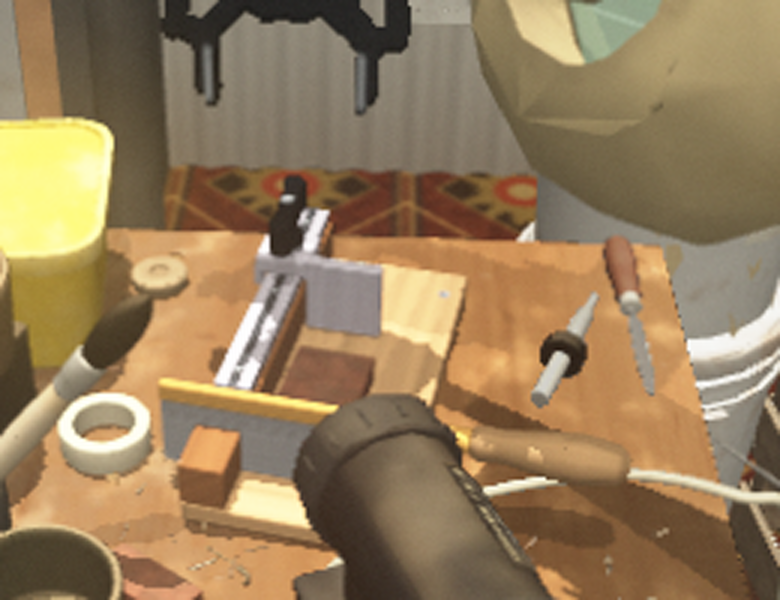

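The side crop shows the open fingers straddling the wing line, at crop (210,90) and (363,100) with the knob at (288,215). I descend.

Request:
step_arm --targets "-2 2 30 0;-2 2 50 0;-2 2 65 0;-2 2 72 0;-2 2 72 0;-2 2 72 0"

```text
t: 3.0
tcp_pos: [0.5252, -0.1794, 0.0904]
tool_rot: [0.736, 0.677, 0.0, 0.001]
force: [-0.0, 0.7, 0.4]
finger_gap: 0.997
gripper_force: 0.0
```

```bash
cat >> h.py <<'E'
def fk():
    s=manip.sense(); m=R.from_quat(s["tool_rot"]).as_matrix()
    print("t",s["t"],"tcp",np.round(s["tcp_pos"],4),"y-yaw",np.round(np.degrees(np.arctan2(m[1,1],m[0,1])),2),"F",np.round(s["force"],1),"T",np.round(s["ft_torque"],2),"gap",s["finger_gap"],"grip",s["gripper_force"],"q",np.round(s["q"],4))
E
python3 - <<'E'
from h import *
for i in range(4): fk(); manip.snapshot("side")
E
```

```text
t 3.0 tcp [ 0.5252 -0.1794  0.0904] y-yaw -4.71 F [-0.   0.7  0.4] T [-0.03 -0.05  0.01] gap 0.9966425396280694 grip 0.0 q [-5.3060e-01  6.3790e-01  1.7275e+00  1.0000e-04  7.7420e-01 -4.4840e-01]
t 3.05 tcp [ 0.5252 -0.1794  0.0906] y-yaw -4.7 F [-0.4 -0.1 -0.3] T [ 0.04  0.   -0.01] gap 0.999192339557337 grip 0.0 q [-0.5305  0.6376  1.7276  0.      0.774  -0.4484]
t 3.1 tcp [ 0.5252 -0.1793  0.0905] y-yaw -4.7 F [-0.1 -0.1  0.6] T [-0.01  0.01 -0.02] gap 0.9991201319449236 grip 0.0 q [-0.5304  0.6376  1.7278  0.      0.7738 -0.4484]
t 3.15 tcp [ 0.525  -0.1792  0.0904] y-yaw -4.7 F [ 0.   0.1 -0.4] T [-0.02  0.07 -0.01] gap 0.9997755277214646 grip 0.0 q [-0.5304  0.6377  1.728   0.      0.7737 -0.4484]
```

Request:
step_arm --targets "3 -3 7 0;3 -3 14 0;3 -3 14 0;3 -3 14 0"

```text
t: 3.6
tcp_pos: [0.5214, -0.1754, 0.0748]
tool_rot: [0.735, 0.678, -0.0, -0.0]
force: [1.1, 0.1, 0.2]
finger_gap: 0.997
gripper_force: 0.0
```

Request:
step_arm --targets "0 0 0 0;0 0 0 0;0 0 0 0;0 0 0 0;0 0 0 0;0 0 0 0;0 0 0 0;0 0 0 0" --gripper 1 --squeeze 50

```text
t: 4.4
tcp_pos: [0.5232, -0.1759, 0.0759]
tool_rot: [0.736, 0.677, 0.001, 0.002]
force: [4.0, 1.8, 2.8]
finger_gap: 0.226
gripper_force: 48.9
```

```bash
python3 - <<'E'
from h import *
b=save("side","s2");a=save("top","t2"); fk()
cv2.imwrite("pics/c2.png",np.hstack([cv2.resize(b[90:290,210:410,::-1],None,fx=2,fy=2),cv2.resize(a[150:350,200:400,::-1],None,fx=2,fy=2)]))
E
```

```text
t 4.5 tcp [ 0.5232 -0.1759  0.0759] y-yaw -4.71 F [5.  2.4 3.5] T [ 0.35 -0.84  0.04] gap 0.2260828000173203 grip 48.948120197383105 q [-5.2720e-01  6.5920e-01  1.7435e+00  1.1000e-03  7.3540e-01 -4.4580e-01]
```

View pics/c2.png

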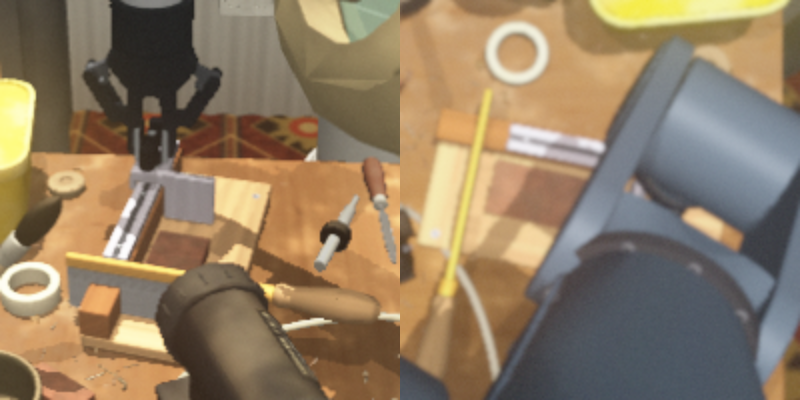

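Both pads hold the wing at about (150,150) in the left half, and the grip is firm. I now turn it anticlockwise.

Request:
step_arm --targets "0 0 0 -5;0 0 0 -10;0 0 0 -15;0 0 0 -20;0 0 0 -25;0 0 0 -30;0 0 0 -35;0 0 0 -40;0 0 0 -45;0 0 0 -50;0 0 0 -55;0 0 0 -55"

```text
t: 5.7
tcp_pos: [0.5243, -0.1765, 0.0757]
tool_rot: [0.339, 0.941, -0.0, 0.003]
force: [7.5, 1.6, -1.1]
finger_gap: 0.22
gripper_force: 48.9
```

```bash
python3 - <<'E'
from h import *
b=save("side","s3");a=save("top","t3"); fk()
cv2.imwrite("pics/c3.png",np.hstack([cv2.resize(b[130:230,230:330,::-1],None,fx=4,fy=4),cv2.resize(a[150:350,200:400,::-1],None,fx=2,fy=2)]))
E
```

```text
t 5.8 tcp [ 0.5243 -0.1765  0.0757] y-yaw 50.26 F [6.7 1.3 0.7] T [ 0.22 -1.24 -0.01] gap 0.22303818467806294 grip 48.87964302273758 q [-5.2730e-01  6.6000e-01  1.7423e+00  1.5000e-03  7.3320e-01 -1.4056e+00]
```

View pics/c3.png

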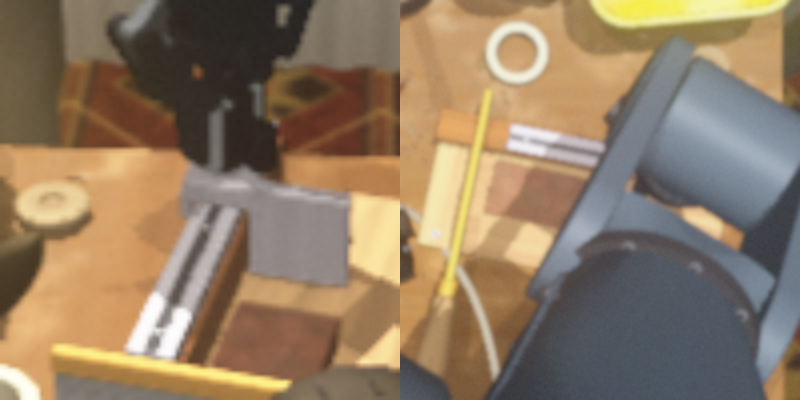

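The side view shows the wing turned across the track, at about 1.06 rad, so the stop is free. I slide it with the knob still held.

Request:
step_arm --targets "1 5 0 0;4 10 0 0;6 14 0 0;8 19 0 0;11 23 0 0;13 27 0 0;16 32 0 0;18 36 0 0;20 40 0 0;22 43 0 0;23 45 0 0;23 45 0 0"

```text
t: 7.0
tcp_pos: [0.5341, -0.1265, 0.0757]
tool_rot: [0.339, 0.941, -0.0, 0.002]
force: [4.6, -2.1, 0.8]
finger_gap: 0.225
gripper_force: 49.1
```

```bash
python3 - <<'E'
from h import *
b=save("side","s4");a=save("top","t4"); fk()
cv2.imwrite("pics/c4.png",np.hstack([cv2.resize(b[150:250,230:330,::-1],None,fx=4,fy=4),cv2.resize(a[180:280,205:305,::-1],None,fx=4,fy=4)]))
E
```

```text
t 7.1 tcp [ 0.5341 -0.1265  0.0757] y-yaw 50.31 F [ 5.1 -2.7  2. ] T [-0.39 -0.88 -0.01] gap 0.2243693212733411 grip 49.12642131137545 q [-4.3620e-01  6.5700e-01  1.7514e+00  2.0000e-04  7.2990e-01 -1.3145e+00]
```

View pics/c4.png

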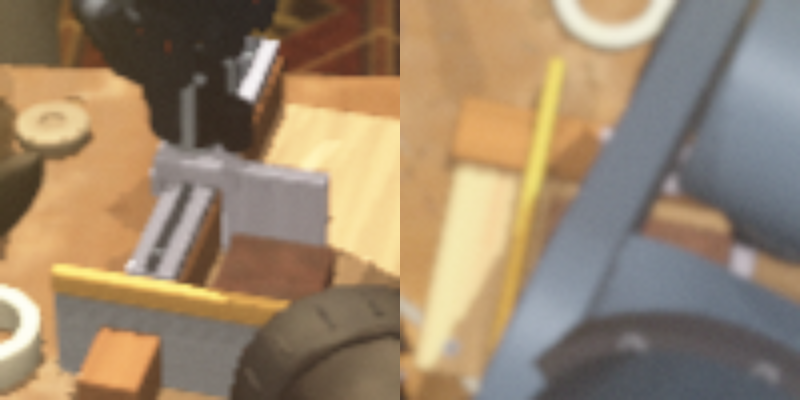

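The stop has moved 51 mm and its plate is against the block at crop (325,250). About 5 mm remain. I creep until the force rises.

Request:
step_arm --targets "0.5 1 0 0;1 2 0 0;1.5 2.6 0 0;2 3.5 0 0;2 3.5 0 0"

```text
t: 7.6
tcp_pos: [0.5348, -0.1228, 0.0757]
tool_rot: [0.339, 0.941, -0.0, 0.002]
force: [5.2, -2.2, 0.9]
finger_gap: 0.223
gripper_force: 49.1
```

Request:
step_arm --targets "0.25 0.45 0 0;0.5 0.9 0 0;0.5 0.9 0 0"

```text
t: 7.9
tcp_pos: [0.5349, -0.1219, 0.0757]
tool_rot: [0.339, 0.941, -0.0, 0.002]
force: [4.3, -4.0, 1.1]
finger_gap: 0.226
gripper_force: 49.1
```

Request:
step_arm --targets "0.25 0.45 0 0;0.5 0.9 0 0;0.5 0.9 0 0"

```text
t: 8.2
tcp_pos: [0.5351, -0.1209, 0.0757]
tool_rot: [0.339, 0.941, -0.0, 0.002]
force: [4.5, -3.1, 1.6]
finger_gap: 0.225
gripper_force: 49.1
```

Request:
step_arm --targets "0.25 0.45 0 0;0.5 0.9 0 0;0.5 0.9 0 0"

```text
t: 8.5
tcp_pos: [0.5353, -0.1203, 0.0757]
tool_rot: [0.339, 0.941, -0.001, 0.002]
force: [3.6, -5.4, 1.5]
finger_gap: 0.223
gripper_force: 49.1
```

Request:
step_arm --targets "0.25 0.45 0 0;0.5 0.9 0 0;0.5 0.9 0 0"

```text
t: 8.8
tcp_pos: [0.5353, -0.1202, 0.0757]
tool_rot: [0.339, 0.941, -0.001, 0.002]
force: [2.9, -8.1, 0.5]
finger_gap: 0.227
gripper_force: 49.1
```

Request:
step_arm --targets "0.25 0.45 0 0;0.5 0.9 0 0;0.5 0.9 0 0"

```text
t: 9.1
tcp_pos: [0.5353, -0.1201, 0.0757]
tool_rot: [0.339, 0.941, -0.002, 0.002]
force: [1.4, -11.7, 0.5]
finger_gap: 0.218
gripper_force: 49.1
```

The stop is blocked at y = -0.1203 and the force is rising to 12 N, so it is home. I tighten.

Request:
step_arm --targets "0 0 0 5;0 0 0 10;0 0 0 15;0 0 0 20;0 0 0 25;0 0 0 30;0 0 0 35;0 0 0 40;0 0 0 45;0 0 0 50;0 0 0 54;0 0 0 54"

```text
t: 10.3
tcp_pos: [0.534, -0.1206, 0.0759]
tool_rot: [0.729, 0.685, -0.002, 0.002]
force: [-1.6, -13.8, 3.4]
finger_gap: 0.221
gripper_force: 49.4
```

Request:
step_arm --targets "0 0 0 2;0 0 0 4;0 0 0 6;0 0 0 6;0 0 0 6"

```text
t: 10.8
tcp_pos: [0.5339, -0.1206, 0.0759]
tool_rot: [0.763, 0.646, -0.002, 0.002]
force: [-1.9, -13.2, 4.9]
finger_gap: 0.225
gripper_force: 49.5
```

```bash
python3 - <<'E'
from h import *
fk()
E
```

```text
t 10.8 tcp [ 0.5339 -0.1206  0.0759] y-yaw -9.46 F [ -1.9 -13.2   4.9] T [-2.27  0.24  0.15] gap 0.22542030704088886 grip 49.48326361273183 q [-0.4232  0.656   1.7531 -0.0088  0.7308 -0.2514]
```

Yaw is -9.5° against a tight end near -10.7°. I turn a little further until the end stop shows in the torque.

Request:
step_arm --targets "0 0 0 2;0 0 0 4;0 0 0 4"

```text
t: 11.1
tcp_pos: [0.5339, -0.1197, 0.0759]
tool_rot: [0.786, 0.619, -0.002, 0.002]
force: [-1.6, -10.6, 5.0]
finger_gap: 0.223
gripper_force: 49.4
```

```bash
python3 - <<'E'
from h import *
fk()
E
```

```text
t 11.1 tcp [ 0.5339 -0.1197  0.0759] y-yaw -13.58 F [ -1.6 -10.6   5. ] T [-1.81  0.18  0.1 ] gap 0.22270529422467675 grip 49.42479224851468 q [-0.4224  0.6559  1.7533 -0.0065  0.7311 -0.1806]
```

Request:
step_arm --targets "0 0 0 2;0 0 0 4;0 0 0 4"

```text
t: 11.4
tcp_pos: [0.534, -0.1194, 0.0759]
tool_rot: [0.807, 0.591, -0.001, 0.002]
force: [-0.6, -9.1, 5.2]
finger_gap: 0.225
gripper_force: 49.4
```

```bash
python3 - <<'E'
from h import *
fk()
b=save("side","s5")
cv2.imwrite("pics/c5.png",cv2.resize(b[140:240,230:350,::-1],None,fx=6,fy=6,interpolation=2))
E
```

```text
t 11.4 tcp [ 0.534  -0.1194  0.0759] y-yaw -17.53 F [-0.6 -9.1  5.2] T [-1.57  0.1   0.2 ] gap 0.22464532491114006 grip 49.448698880150914 q [-0.4219  0.6559  1.7533 -0.0062  0.7312 -0.1114]
```

View pics/c5.png

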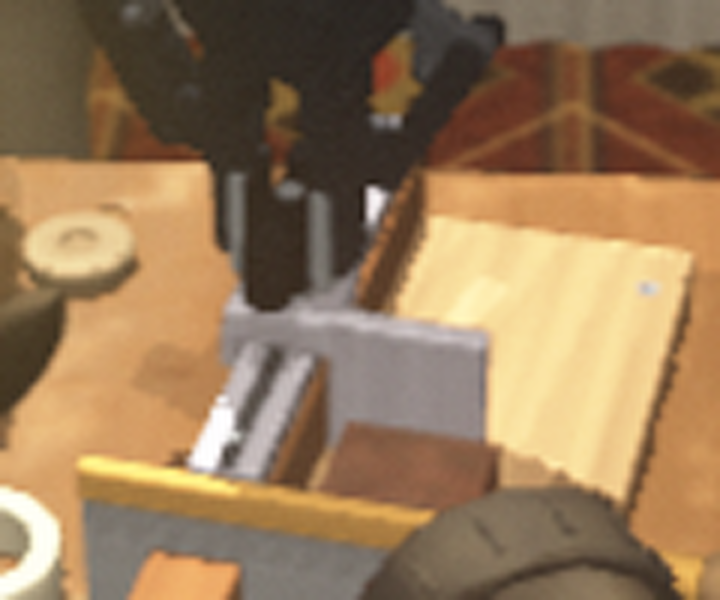

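The stop plate touches the block at crop (420,425), and the wing is gripped along the track. I release, retreat and inspect.

Request:
step_arm --targets "0 0 0 0;0 0 0 0;0 0 0 0;0 0 0 0;0 0 -20 0;0 0 -60 0;0 0 -100 0;-40 0 -120 0;-90 0 -120 0;-140 0 -120 0;-190 0 -120 0;-240 0 -120 0" --gripper 0

```text
t: 12.65
tcp_pos: [0.4604, -0.3467, 0.1952]
tool_rot: [0.807, 0.59, 0.0, -0.001]
force: [0.4, 0.0, -0.7]
finger_gap: 0.999
gripper_force: 0.0
```

Request:
step_arm --targets "-50 0 0 0;-100 0 0 0;-150 0 0 0;-150 0 0 0;-150 0 0 0"

```text
t: 13.15
tcp_pos: [0.4148, -0.489, 0.1944]
tool_rot: [0.808, 0.589, 0.0, -0.001]
force: [-0.5, 0.3, -0.0]
finger_gap: 0.999
gripper_force: 0.0
```

```bash
python3 - <<'E'
from h import *
fk()
a=save("top","t6")
cv2.imwrite("pics/c6.png",cv2.resize(a[180:310,190:370,::-1],None,fx=4.4,fy=4.4,interpolation=2))
c=np.array([.4873,-.1063,0])+R.from_euler('z',-.1874).apply([-.0018,.002,0])
M=R.from_euler('z',-.1874).as_matrix()
for n,z in(("sample_block",.034),("knob_grip",.1)):
    r=manip.masks_of("top",n)
    if not r: print(n,"none");continue
    m=r[0]["pixels"].astype(np.uint8)
    p=np.argwhere(m)[:,::-1]; P=np.array([(M.T@(atz("top",k,z)-c))[:2]*1000 for k in p],np.float32)
    print(n,len(p),r[0]["p"],cv2.minAreaRect(P))
E
```

```text
t 13.15 tcp [ 0.4148 -0.489   0.1944] y-yaw -17.83 F [-0.5  0.3 -0. ] T [ 0.01 -0.02  0.04] gap 0.999078752134559 grip 0.0 q [-1.0415e+00  5.9090e-01  1.4241e+00  5.0000e-04  1.1289e+00 -7.3050e-01]
sample_block 1305 0.77 ((2.5759849548339844, 49.9861946105957), (85.03244018554688, 51.957191467285156), 89.76229095458984)
knob_grip 313 0.81 ((47.33350372314453, -8.148857116699219), (62.99425506591797, 19.855587005615234), 83.97167205810547)
```

View pics/c6.png

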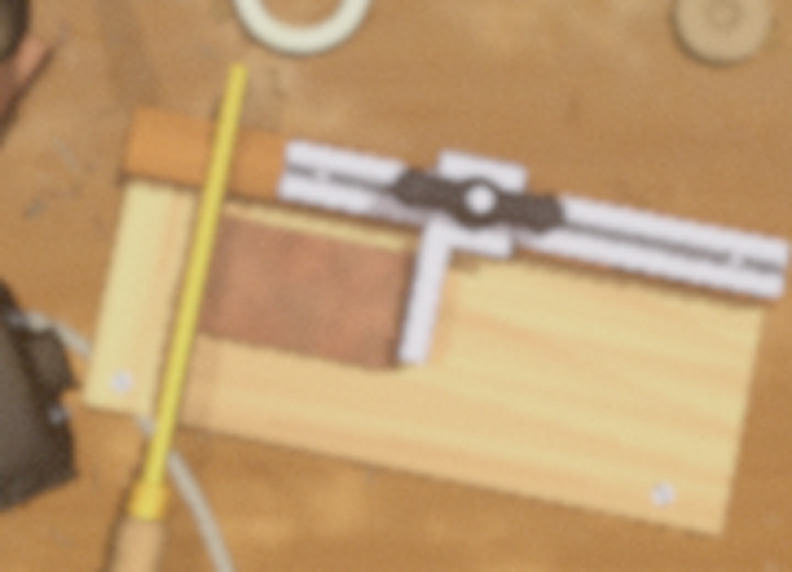

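The top view shows the wing lying along the track, with ends at crop (397,184) and (563,215), within about 1°. The block sits square between blade and stop plate with no visible gap, and the bystanders have not moved. I hand it in.

```bash
python3 -c "
from station import manip
print(manip.sign_off())"
```

```text
the job is handed in; nothing more can be done
None
```

I freed the clamp knob, slid the stop until it held the block against the blade, tightened the knob and handed the job in. The last top view showed no visible gaps, the wing within about 1° of tight and the bystanders unmoved; the hand-in returned no verdict.

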